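# Gauge the knee model's joint gap

## Task

Take the gap gauge out of its stand and feel with its blade which of the two upright joint gaps of the clamped knee model, the near one or the far one, lets it all the way in: the blade may jam part-way in one of them on a ridge that cannot be seen, and must then be drawn out and tried in the other. Leave the gauge pushed fully home in a gap that takes it, shoulder down flat on the knee, and let go. Work gently, never force the blade where it jams, do not ram or shove the knee, and leave the other things on the table where they are.

Things in the scene. Friction and masses are not known exactly. Their poses are not given: they have to be found in the camera images.
- gauge_grip (a point): Gap gauge, 120 g, standing upright in its stand: a steel feeler blade with a grey plastic grip block on top. This point is the centre of the grip block (24 mm along its x, 14 mm thick along its y, 45 mm tall). z points up, away from the blade; y is the blade's thin direction. The gauge is the same turned half round.
- gauge_seat (a point): Centre of the underside of the gauge's shoulder, a flange 24 (x) x 22 (y) x 6 mm between grip and blade, 31 mm below gauge_grip, same axes. The blade hangs 40 mm below this point: 14 mm wide along x, 6 mm thick along y, its lower end rounded to 3 mm radius both ways; fully in, the shoulder lies on the rim. In the stand the shoulder rests on the stand's top, 55 mm above the table.
- stand: Aluminium gauge stand, 80 (x) x 50 (y) x 55 mm, fixed to the table; origin at the centre of its underside. The gauge's blade hangs in the slot at its centre, 18 (x) x 10 (y) mm, the blade's thin direction along the stand's y.
- gap_near (a point): Nominal mouth centre, at rim level, of the joint gap nearer to the robot; leg along this frame's y, z up. The leg was not clamped to a mark: the real mouths of both gaps lie up to 12 mm from the given points along y, either way (both by the same amount), and must be felt for or looked at. Mouth 8 mm along y, 16 mm along x; the gap goes straight down, open at the bottom.
- gap_far (a point): The same for the gap farther from the robot, 44 mm from gap_near along +x. In both gaps, from 4 mm down, a dark rubber spring pad narrows the gap to 4 mm; the blade pushes it aside and drags on it (2 to 7 N). In one of the two, not always the same, a hidden rigid ridge 26 mm down stops the blade dead, the shoulder 14 mm above the rim. One gap is always clear; rarely both are.
- tumbler: Loose glass tumbler, 68 mm across, 90 mm tall, bystander; origin under its centre.
- jar: Loose green jar with a white lid, 60 mm across, 75 mm tall, bystander; origin under its centre.
- driver: Loose screwdriver lying on the table, bystander.
- bone_end: Loose sawn-off bone end, about 115 mm long, 36 mm tall, lying on the table, bystander.
- mallet: Loose hammer lying on the table, bystander.
- liner: Loose white plastic knee liner, a 70 x 45 x 10 mm plate, bystander.
- bowl: Loose steel bowl, 110 mm across, 50 mm tall, bystander.
- gauge: The whole gap gauge; origin at gauge_seat, same axes.
- knee: The knee model, bone-coloured and white with a steel face, in two fixed yellow clamps, about 300 mm along y (the leg) by 115 mm along x; origin on the table below the middle between gap_near and gap_far. Its top around the gaps is flat (the rim), 120 mm above the table, 60 mm along x, about 40 mm each side of the gaps along y; nothing of it stands higher. It gives 1 mm per 12 N pressed down.

How it is judged (in metres and radians):
On the way, in this order (a step that is already met when the one before it is completed fails the run):
1. the gauge has been drawn clear out of its stand (height (world z) of gauge_seat above 0.105 m), for 0.1 s.
2. the blade has been slid at least 18 mm into one of the gaps (((x of gauge_seat in the frame of gap_near between -0.006 and 0.006 m and y of gauge_seat in the frame of gap_near between -0.017 and 0.017 m and z of gauge_seat in the frame of gap_near below 0.022 m) or (x of gauge_seat in the frame of gap_far between -0.006 and 0.006 m and y of gauge_seat in the frame of gap_far between -0.017 and 0.017 m and z of gauge_seat in the frame of gap_far below 0.022 m))), for 0.05 s.
At the end, for the whole second after the job is handed in: The gauge rests released and still in the near or far gap, fully home: shoulder at most 3 mm above the rim, its centre within 6 mm along x and 17 mm along y of the given gap point (the leg may lie 12 mm off), turned at most 0.2 rad from the gap, upright within 0.08 rad (((x of gauge_seat in the frame of gap_near between -0.006 and 0.006 m and y of gauge_seat in the frame of gap_near between -0.017 and 0.017 m and z of gauge_seat in the frame of gap_near below 0.003 m and angle between the y axis of gauge_seat and the y axis of gap_near, either way round below 0.2 rad) or (x of gauge_seat in the frame of gap_far between -0.006 and 0.006 m and y of gauge_seat in the frame of gap_far between -0.017 and 0.017 m and z of gauge_seat in the frame of gap_far below 0.003 m and angle between the y axis of gauge_seat and the y axis of gap_far, either way round below 0.2 rad)) and angle between gauge_seat's own z axis and vertical below 0.08 rad and linear speed of gauge below 0.01 m/s); the robot touches nothing.
It fails at once if the gauge was forced: more than 35 N between it and the knee (contact force between gauge and knee above 35 N).
It fails at once if the gripper or arm pressed on the knee with more than 15 N (contact force between any of the fingers, the arm and knee above 15 N).
It fails at once if a bystander was moved more than 20 mm (distance of any of tumbler, jar, driver, bone_end, mallet, liner, bowl from where it was at the start of the episode above 0.02 m).
It also fails if it takes over 54 s, if anything falls off the work surface, if the arm or the gripper's body presses on something with over 40 N, if the wrist force passes 120 N, or if a joint passes its speed limit or range.

## Robot

A 6-joint arm with a two-finger parallel gripper is mounted at the origin on the work surface. World frame = base frame: x ahead of the robot, y to its left, z up, the work surface at z = 0. Lengths are in mm, angles in rad, forces in N, time in s.
With the tool pointing down it reaches from about 325 to 850 mm from the base axis. Payload 15.5 kg.
Tool frame: the origin (TCP) lies midway between the tips of the shut fingers; the grasp point (between the pads) lies env.grip_depth behind it (env.grip_depth is the distance from the TCP to the grasp point, in mm); z points along the fingers, y is the direction in which the jaws open and shut (so a half turn about z gives the same grasp; the last joint's range is limited). The gripper opens to 91 mm and grips with 3 to 60 N. Pads are 32 mm wide; open, the fingers measure 118 mm over their backs; the gripper's body (76 mm by 178 mm) begins 60 mm behind the grasp point.
Start: joints at [-1.383, 0.494, 1.345, -0, 1.302, -0.096], TCP at [175.005, -600, 186.315] pointing down, gripper open.
Joint ranges: [-2.91, 2.91], [-0.82, 2.16], [0.22, 2.67], [-1.22, 4.37], [0.12, 2.79], [-3.08, 3.08]. Speed limits (rad/s): [1.89, 1.89, 2.57, 3.01, 3.01, 3.01].

## Interface

Orientations are given as a unit quaternion [x, y, z, w].
In Python, from station import env gives the robot as it stands.
- The arm moves only by the tool jog_arm, never from a script. Its argument "steps" is one flat list of numbers, 7 for each row, row after row: the shift along the tool's x, y, z in cm, then the turn, a rotation vector about the tool's x, y, z in rad, then the opening, from -1 (shut) to 1 (fully open). In form: [x, y, z, wx, wy, wz, hand, x, y, z, wx, wy, wz, hand, ...]. A call has 1 to 10 rows; each row shifts and turns the commanded pose from where the row before left it, along the tool's axes as they then stand; what a row does not reach is not made up. A row lasts 1/8 s, in which the tool goes at most 62.5 mm and 10.7 degrees, less where a joint would pass 70% of its speed; a pose out of reach is approached as far as the arm can. A call is refused whole if a number of a shift passes 6.25 or a number of a turn 0.188, either way. A call with a gripper value outside its range is refused whole. The fingers move at their own pace and stop on an object; "newtons" is the grip in N (left out, the last holds). Time passes only in rows, so rows that do not move let the fingers close. It gives the time, the measured TCP pose, the force and the opening at its end, in the units of the state.
- env.get_state(): the state, without advancing time (a new reading comes with each control period).
- env.camera(name): name is "scene" or "top" or "wrist"; returns a dict with "frame" (480x640x3 uint8, red, green, blue), "mtx" (3x3 intrinsics, pixels), "rvec" (rotation vector, rad) and "tvec" (3), from world to camera coordinates, as OpenCV has them; the wrist camera has in their place "T_tool_cam" (4x4, takes a point from camera to tool coordinates, whose origin is the TCP and whose axes are the flange's). Camera axes: x right, y down, z forward; pixel columns grow to the right and rows downward; lengths in mm; the calibration is good to about 2 mm. A picture is of the moment at which its call begins: read the wrist's pose just before it. There is no depth.
- env.job_done(): hands the job in, once; it reports no verdict.
The state is a dict: "t": time; "joints": joint angles; "dq": joint speeds; "effort": joint torques, N m; "position": TCP position; "eef_rot": TCP orientation; "ft_force": force on the tool from outside, world axes, zero at the start; "ft_torque": the same for the moment, N m; "opening": finger opening in mm.
Only numpy, scipy, OpenCV 4.12 (cv2) and the standard library are available. Lean on these libraries where they do the work, as an engineer would, in place of code of your own. Each camera call takes 0.05 s, during which the arm holds its last target.

## Working session

There is one attempt and no reset: what is moved stays moved. The work goes in short steps, Python scripts to look and compute and a tool call to move; the robot and the scene stay as the last step left them, time stands still between calls to the robot, and variables do not carry over. Pictures are saved under pics/ and viewed, and the job is handed in when it is done.

Besides the shell and the picture viewer there is one more tool, called after "Call:" as a command line: name --argument value ..., lists and objects as JSON in quotes. jog_arm: Moves the arm, as the interface text tells. Its arguments: {"type":"object","properties":{"steps":{"type":"array","items":{"type":"number"}},"newtons":{"type":"number"}},"required":["steps"]}

```bash
ls; mkdir -p pics; python3 - <<'E'
from station import env
import cv2,numpy as np
print(env.grip_depth); s=env.get_state(); print(s)
for n in("scene","top","wrist"):
    c=env.camera(n); cv2.imwrite(f"pics/{n}0.png",c["frame"][:,:,::-1])
    print({k:v for k,v in c.items() if k!="frame"})
E
```

```text
pics
18.8
{'t': 0.0, 'joints': array([-1.38249235e+00,  4.94189391e-01,  1.34613007e+00, -1.08171304e-05,
        1.30251271e+00, -9.54515994e-02]), 'dq': array([ 4.36385174e-04,  8.01830151e-05,  3.82528174e-04, -4.93871362e-04,
       -1.31413762e-03, -2.09253411e-03]), 'effort': array([ 2.18761299e-03, -8.78811264e+01, -3.81860268e+01,  7.06098368e-02,
        5.33815159e-02, -6.39274072e-05]), 'position': array([ 174.92626902, -599.5844701 ,  185.73479421]), 'eef_rot': array([ 9.89951825e-01,  1.41403677e-01, -3.39712780e-05, -6.18848955e-04]), 'ft_force': array([-0.3183223 ,  0.52812695,  0.44343733]), 'ft_torque': array([-0.04470054,  0.02221838,  0.05477247]), 'opening': 90.9662324571609}
{'mtx': array([[533.24498079,   0.        , 311.77140342],
       [  0.        , 533.24498079, 236.99366853],
       [  0.        ,   0.        ,   1.        ]]), 'rvec': array([ 1.62153453,  2.0119875 , -0.73742102]), 'tvec': array([  93.34431947, -337.33850811, 1795.49492938])}
{'mtx': array([[546.53685532,   0.        , 323.49986456],
       [  0.        , 546.53685532, 243.93709358],
       [  0.        ,   0.        ,   1.        ]]), 'rvec': array([ 2.17002001, -2.19799258,  0.05599233]), 'tvec': array([  20.32714936,  541.17864361, 1202.02839953])}
{'mtx': array([[368.47101251,   0.        , 321.602163  ],
       [  0.        , 368.47101251, 241.09587068],
       [  0.        ,   0.        ,   1.        ]]), 'T_tool_cam': array([[-1.33440239e-04, -9.70782611e-01, -2.39960633e-01,
         6.74286934e+01],
       [ 9.99999222e-01,  1.68026957e-04, -1.23586015e-03,
        -9.25977627e-01],
       [ 1.24007139e-03, -2.39960611e-01,  9.70781833e-01,
        -1.98047793e+02],
       [ 0.00000000e+00,  0.00000000e+00,  0.00000000e+00,
         1.00000000e+00]])}
```

View pics/top0.png

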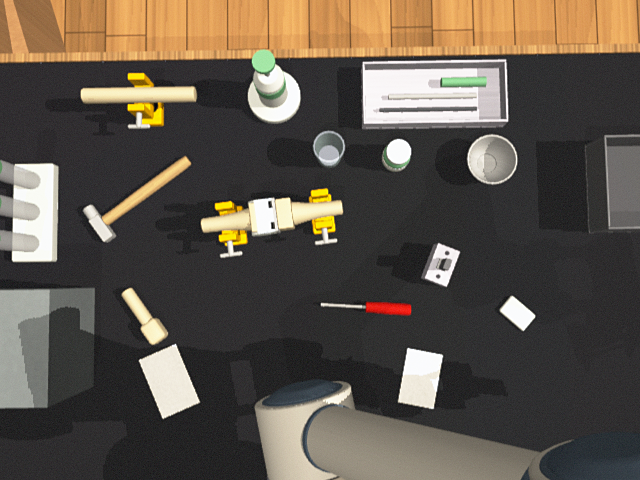

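View pics/scene0.png

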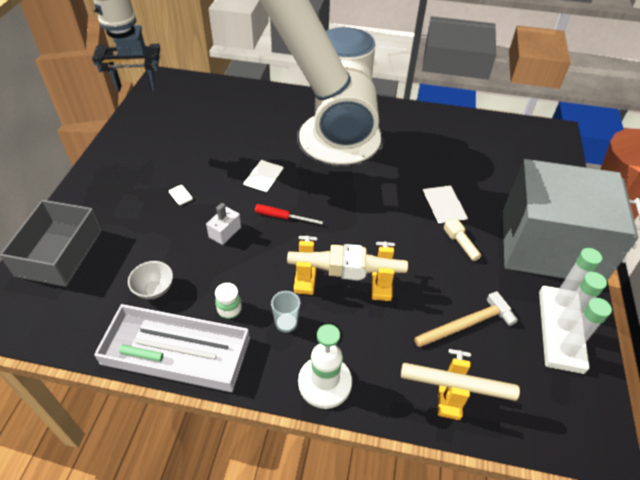

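View pics/wrist0.png

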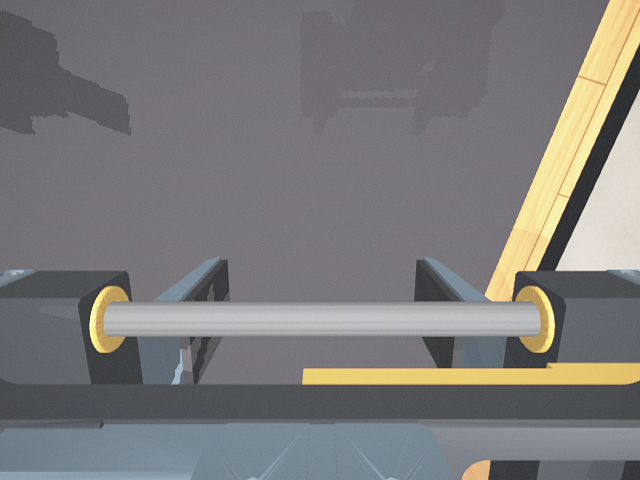

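The top view shows the stand and gauge at about (441,265) and the knee block with two dark slots at about (268,216). I'll zoom in on both.

```bash
cat > h.py <<'E'
import numpy as np,cv2
from scipy.spatial.transform import Rotation as R
def ray(c,uv,z,pose=None):
    uv=np.atleast_2d(np.array(uv,float))
    d=np.c_[(uv-c["mtx"][[0,1],[2,2]])/c["mtx"][0,0],np.ones(len(uv))]
    if "rvec" in c:
        Rm=cv2.Rodrigues(c["rvec"])[0]; o=-Rm.T@c["tvec"]; d=d@Rm
    else:
        T=c["T_tool_cam"]; Rt=R.from_quat(pose["eef_rot"]).as_matrix()
        o=Rt@T[:3,3]+pose["position"]; d=d@(Rt@T[:3,:3]).T
    return o+d*((z-o[2])/d[:,2])[:,None]
E
python3 - <<'E'
import cv2
a=cv2.imread("pics/top0.png")
k=cv2.resize(a[180:260,190:350],None,fx=5,fy=5,interpolation=cv2.INTER_CUBIC)
g=cv2.resize(a[230:300,400:480],None,fx=7,fy=7,interpolation=cv2.INTER_CUBIC)
cv2.imwrite("pics/k0.png",k);cv2.imwrite("pics/g0.png",g)
E
```

```text
(no output)
```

View pics/k0.png

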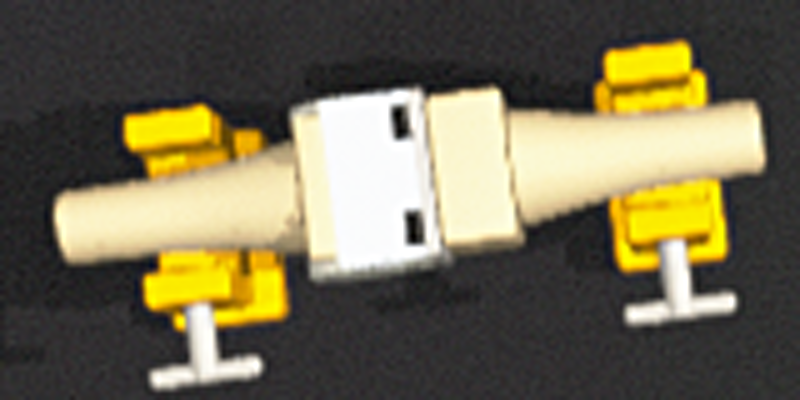

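View pics/g0.png

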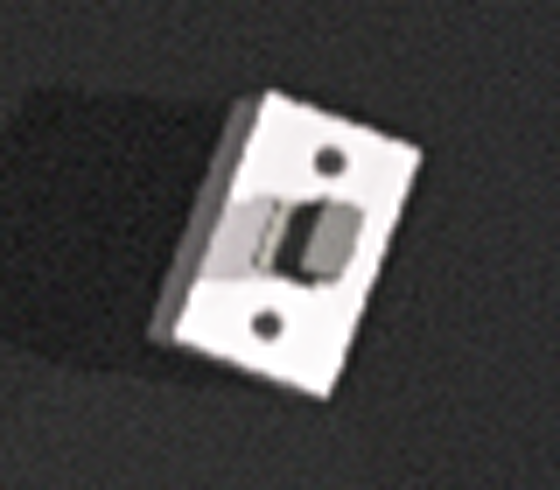

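```bash
python3 - <<'E'
from station import env
from h import *
c=env.camera("top")
q=np.array([(268,92),(422,153),(328,397),(174,337)])/7+[400,230]-.4
w=ray(c,q,55);print(w.round(1)); m=w.mean(0);print("stand",m.round(1),[np.linalg.norm(w[i]-w[i-1]).round(1) for i in range(4)])
v=w[0]-w[3]+w[1]-w[2];print("stand x dir",np.arctan2(v[1],v[0]))
g=ray(c,np.array([[339,240]])/7+[400,230]-.4,106);print("grip top",g.round(1))
f=ray(c,np.array([(401,122),(415,228)])/5+[190,180]-.4,120);print("far,near",f.round(1));d=f[0]-f[1];print(np.linalg.norm(d),np.arctan2(d[1],d[0]))
pose=env.get_state();print(R.from_quat(pose["eef_rot"]).as_matrix().round(3))
for n,z in(("driver red",10),("jar",75),("tumb",90)):
    pass
print(ray(c,[(388,309),(322,305)],10).round(), ray(c,[(397,153)],75).round(),ray(c,[(328,145)],90).round())
E
```

```text
[[ 538.3 -233.7   55. ]
 [ 518.9 -280.4   55. ]
 [ 444.5 -249.6   55. ]
 [ 463.4 -203.    55. ]]
stand [ 491.3 -241.7   55. ] [np.float64(81.0), np.float64(50.6), np.float64(80.6), np.float64(50.3)]
stand x dir -0.390568170895541
grip top [[ 491.3 -243.3  106. ]]
far,near [[618.6 121.5 120. ]
 [574.8 116.  120. ]]
44.13462135832239 0.12420340983882447
[[ 0.96   0.28  -0.   ]
 [ 0.28  -0.96   0.001]
 [ 0.    -0.001 -1.   ]]
[[ 395. -128.   10.]
 [ 406.   19.   10.]] [[ 731. -147.   75.]] [[747.   0.  90.]]
```

```bash
cat >> h.py <<'E'
def to(x,y,z,yaw):
    from station import env
    s=env.get_state(); Rt=R.from_quat(s["eef_rot"])
    d=Rt.inv().apply(np.array([x,y,z])-s["position"])/10
    c,n=np.cos(yaw),np.sin(yaw)
    T=np.array([[c,n,0],[n,-c,0],[0,0,-1]])
    rv=(Rt.inv()*R.from_matrix(T)).as_rotvec()
    print("t",s["t"].round(3) if hasattr(s["t"],'round') else s["t"],"pos",s["position"].round(1),"shift cm",d.round(3),"rot",rv.round(4),"F",s["ft_force"].round(1),"M",s["ft_torque"].round(2),"open",round(s["opening"],1),"j",s["joints"].round(2))
E
python3 -c "
from h import *
to(491,-242,190,-.39)"
```

```text
t 0.2 pos [ 175.  -599.8  186. ] shift cm [ 40.357 -25.496  -0.383] rot [-7.000e-04  2.000e-04  6.738e-01] F [ 0.7  1.1 -0.7] M [-0.01 -0.03 -0.  ] open 91.4 j [-1.38  0.49  1.35 -0.    1.3  -0.1 ]
```

Call:
jog_arm --steps '[4.04, -2.55, 0, 0, 0, 0, 1, 4.04, -2.55, 0, 0, 0, 0, 1, 4.04, -2.55, 0, 0, 0, 0, 1, 4.04, -2.55, 0, 0, 0, 0, 1, 4.04, -2.55, 0, 0, 0, 0, 1, 4.04, -2.55, 0, 0, 0, 0, 1, 4.04, -2.55, 0, 0, 0, 0, 1, 4.04, -2.55, 0, 0, 0, 0, 1, 4.04, -2.55, 0, 0, 0, 0, 1, 4.04, -2.55, 0, 0, 0, 0, 1]'

```text
t: 1.45
position: [492.4, -240.8, 186.3]
eef_rot: [0.99, 0.141, 0.0, 0.0]
ft_force: [0.5, -0.1, 0.1]
opening: 91.3
```

Call:
jog_arm --steps '[0, 0, 0, 0, 0, 0.1685, 1, 0, 0, 0, 0, 0, 0.1685, 1, 0, 0, 0, 0, 0, 0.1685, 1, 0, 0, 0, 0, 0, 0.1685, 1, 0, 0, 0, 0, 0, 0, 1, 0, 0, 0, 0, 0, 0, 1]'

```text
t: 2.2
position: [491.4, -242.1, 186.3]
eef_rot: [0.981, -0.192, -0.0, -0.0]
ft_force: [-0.5, -0.0, 0.9]
opening: 91.4
```

```bash
python3 - <<'E'
from h import *
from station import env
to(491,-242,190,-.39)
c=env.camera("wrist"); cv2.imwrite("pics/w1.png",c["frame"][:,:,::-1])
E
```

```text
t 2.2 pos [ 491.4 -242.1  186.3] shift cm [-0.039  0.01  -0.374] rot [-0.0001  0.0001  0.0037] F [-0.5 -0.   0.9] M [0.08 0.04 0.03] open 91.4 j [-0.57  0.39  1.54  0.    1.22  1.39]
```

View pics/w1.png

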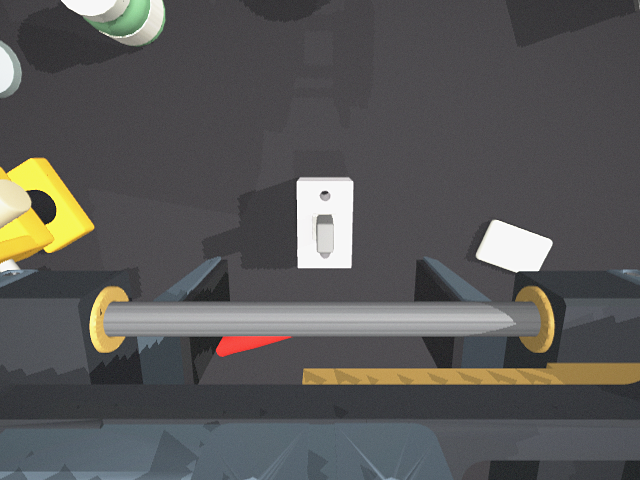

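The wrist view shows the stand square to the tool, with corners at about (297,178), (353,178), (352,268) and (298,268). The gauge grip is at about (325,235) in the middle of it.

```bash
python3 - <<'E'
from h import *
from station import env
s=env.get_state();c=env.camera("wrist")
g=cv2.cvtColor(c["frame"],cv2.COLOR_RGB2GRAY)
m=(g>150).astype(np.uint8);m[:,:250]=0;m[:,400:]=0;m[:150]=0;m[285:]=0
k=cv2.findContours(m,cv2.RETR_EXTERNAL,cv2.CHAIN_APPROX_NONE)[0];k=max(k,key=cv2.contourArea)
print(cv2.minAreaRect(k))
w=ray(c,[(297.5,181),(352.5,181),(352,268),(298,268)],55,s);print(w.round(1),w.mean(0).round(1),[np.linalg.norm(w[i]-w[i-1]).round(1) for i in range(4)])
cv2.imwrite("pics/w1z.png",cv2.resize(c["frame"][165:285,265:385,::-1],None,fx=5,fy=5,interpolation=cv2.INTER_CUBIC))
E
```

```text
((324.5, 222.0), (90.0, 57.0), 90.0)
[[ 536.9 -236.3   55. ]
 [ 518.5 -281.4   55. ]
 [ 443.3 -252.    55. ]
 [ 462.3 -205.1   55. ]] [ 490.2 -243.7   55. ] [np.float64(80.8), np.float64(48.7), np.float64(80.8), np.float64(50.6)]
```

View pics/w1z.png

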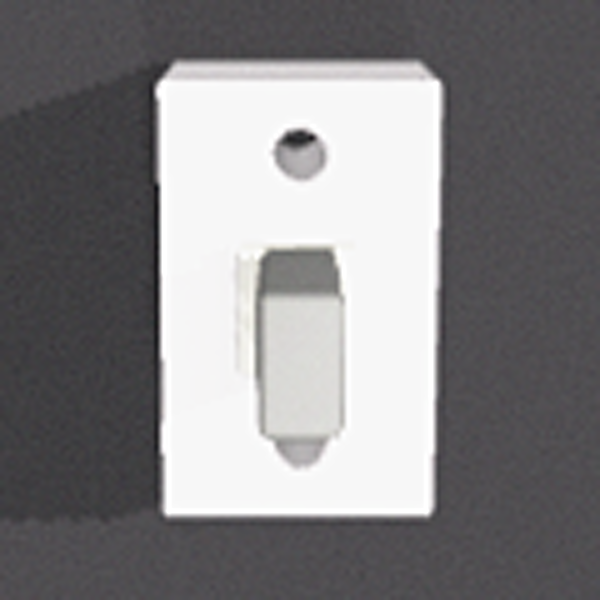

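```bash
python3 - <<'E'
from h import *
from station import env
s=env.get_state();c=env.camera("wrist")
w=ray(c,np.array([(260,293),(344,293),(344,437),(260,437)])/5+[265,165]-.4,108.5,s);print(w.round(1),w.mean(0).round(1),[np.linalg.norm(w[i]-w[i-1]).round(1) for i in range(4)])
to(491,-243.2,67.5,-.39)
E
```

```text
[[ 504.8 -242.2  108.5]
 [ 500.  -254.1  108.5]
 [ 478.8 -245.6  108.5]
 [ 483.8 -233.5  108.5]] [ 491.9 -243.8  108.5] [np.float64(22.8), np.float64(12.8), np.float64(22.8), np.float64(13.1)]
t 2.35 pos [ 491.4 -242.1  186.3] shift cm [7.0000e-03 1.2100e-01 1.1881e+01] rot [-0.      0.0001  0.0019] F [ 0.2 -0.3  0.3] M [ 0.08 -0.04 -0.02] open 91.2 j [-0.57  0.39  1.54 -0.    1.22  1.39]
```

Call:
jog_arm --steps '[0, 0.13, 2.0, 0, 0, 0, 1, 0, 0, 2.0, 0, 0, 0, 1, 0, 0, 2.0, 0, 0, 0, 1, 0, 0, 2.0, 0, 0, 0, 1, 0, 0, 2.0, 0, 0, 0, 1, 0, 0, 1.4, 0, 0, 0, 1, 0, 0, 0.45, 0, 0, 0, 1, 0, 0, 0, 0, 0, 0, 1]'

```text
t: 3.35
position: [491.1, -243.3, 68.0]
eef_rot: [0.981, -0.194, 0.0, 0.0]
ft_force: [-0.4, 0.4, 0.8]
opening: 91.4
```

Call:
jog_arm --steps '[0, 0, 0, 0, 0, 0, -1, 0, 0, 0, 0, 0, 0, -1, 0, 0, 0, 0, 0, 0, -1, 0, 0, 0, 0, 0, 0, -1, 0, 0, 0, 0, 0, 0, -1, 0, 0, 0, 0, 0, 0, -1, 0, 0, 0, 0, 0, 0, -1, 0, 0, 0, 0, 0, 0, -1]' --newtons 25

```text
t: 4.35
position: [490.9, -243.3, 67.8]
eef_rot: [0.981, -0.194, -0.0, -0.0]
ft_force: [0.6, 0.1, 1.0]
opening: 14.2
```

```bash
python3 - <<'E'
from h import *
to(491,-243.2,67.5,-.39)
E
```

```text
t 4.35 pos [ 490.9 -243.3   67.8] shift cm [ 0.004 -0.011  0.029] rot [ 0.      0.0001 -0.0002] F [0.6 0.1 1. ] M [ 0.07  0.   -0.02] open 14.2 j [-0.57  0.53  1.67 -0.    0.94  1.39]
```

Call:
jog_arm --steps '[0, 0, -0.3, 0, 0, 0, -1, 0, 0, -1.0, 0, 0, 0, -1, 0, 0, -2.0, 0, 0, 0, -1, 0, 0, -2.5, 0, 0, 0, -1, 0, 0, -3.0, 0, 0, 0, -1, 0, 0, -3.0, 0, 0, 0, -1, 0, 0, -2.2, 0, 0, 0, -1, 0, 0, 0, 0, 0, 0, -1]'

```text
t: 5.35
position: [491.7, -243.8, 209.7]
eef_rot: [0.981, -0.194, 0.002, 0.001]
ft_force: [-1.0, -0.2, -1.9]
opening: 13.6
```

Call:
jog_arm --steps '[0, 0, 0, 0, 0, -0.1285, -1, 0, 0, 0, 0, 0, -0.1285, -1, 0, 0, 0, 0, 0, -0.1285, -1, 0, 0, 0, 0, 0, -0.1285, -1, 0, 0, 0, 0, 0, 0, -1]'

```text
t: 5.98
position: [490.5, -243.0, 207.1]
eef_rot: [0.998, 0.062, -0.0, -0.0]
ft_force: [0.7, 0.4, -1.2]
opening: 13.4
```

```bash
python3 - <<'E'
from h import *
to(574.8,116,207,.124)
E
```

```text
t 5.975 pos [ 490.5 -243.   207.1] shift cm [ 1.2774e+01 -3.4592e+01  2.1000e-02] rot [-0.0008  0.0009 -0.0008] F [ 0.7  0.4 -1.2] M [0.02 0.07 0.01] open 13.4 j [-0.57  0.36  1.51  0.    1.27  0.88]
```

Call:
jog_arm --steps '[0.75, -2.0, 0, 0, 0, 0, -1, 1.5, -4.05, 0, 0, 0, 0, -1, 1.5, -4.05, 0, 0, 0, 0, -1, 1.5, -4.05, 0, 0, 0, 0, -1, 1.5, -4.05, 0, 0, 0, 0, -1, 1.5, -4.05, 0, 0, 0, 0, -1, 1.5, -4.05, 0, 0, 0, 0, -1, 1.5, -4.05, 0, 0, 0, 0, -1, 1.0, -2.75, 0, 0, 0, 0, -1, 0.52, -1.49, 0, 0, 0, 0, -1]'

```text
t: 7.22
position: [574.6, 117.9, 207.5]
eef_rot: [0.998, 0.062, -0.0, -0.0]
ft_force: [0.4, -0.9, -0.1]
opening: 13.8
```

Call:
jog_arm --steps '[0, 0, 0, 0, 0, 0, -1, 0, 0, 0, 0, 0, 0, -1]'

```text
t: 7.48
position: [574.7, 115.0, 207.8]
eef_rot: [0.998, 0.061, -0.0, 0.0]
ft_force: [0.2, -0.6, -1.3]
opening: 13.9
```

```bash
python3 - <<'E'
from h import *
from station import env
to(574.8,116,207,.124)
for n in("wrist","top"):
  c=env.camera(n); cv2.imwrite(f"pics/{n}2.png",c["frame"][:,:,::-1])
E
```

```text
t 7.475 pos [574.7 115.  207.8] shift cm [ 0.026 -0.095  0.075] rot [ 0.0003  0.0004 -0.0011] F [ 0.2 -0.6 -1.3] M [-0.01 -0.02  0.01] open 13.9 j [ 0.1   0.42  1.42 -0.    1.31  1.54]
```

View pics/wrist2.png

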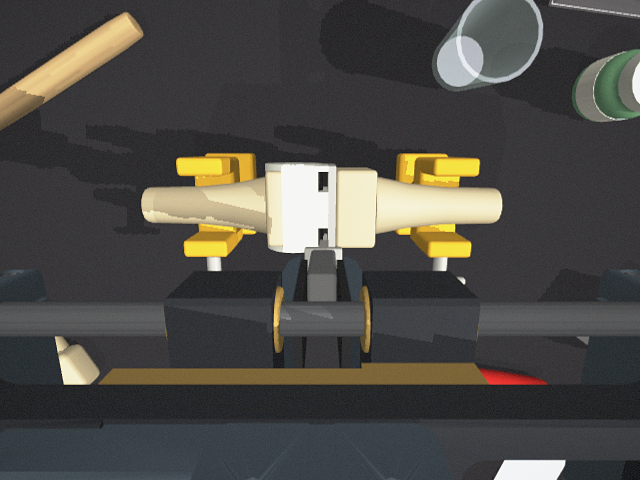

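```bash
python3 - <<'E'
import cv2
a=cv2.imread("pics/wrist2.png")
cv2.imwrite("pics/w2z.png",cv2.resize(a[150:290,245:400],None,fx=5,fy=4.2857,interpolation=cv2.INTER_CUBIC)[:600])
E
```

```text
(no output)
```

View pics/w2z.png

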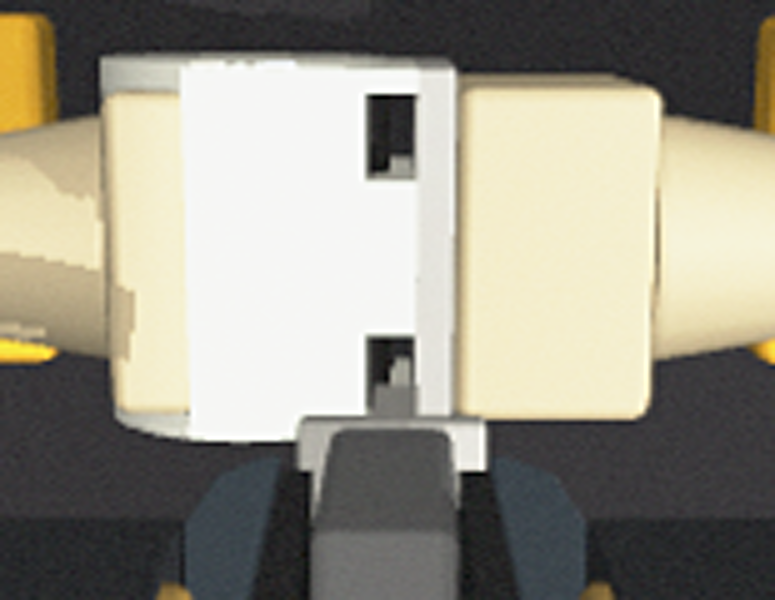

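```bash
python3 - <<'E'
from h import *
from station import env
s=env.get_state();c=env.camera("wrist"); s["eef_rot"]
f=lambda p:np.array(p)/[5,600/140]+[245,150]-.4
w=ray(c,f([(391.5,137.5),(391.5,378.5)]),120,s);print("far near",w.round(1),np.linalg.norm(w[0]-w[1]),np.arctan2(*(w[0]-w[1])[1::-1]))
w=ray(c,f([(367,95),(416,95),(416,180),(367,180)]),120,s);print("far sizes",[np.linalg.norm(w[i]-w[i-1]).round(1) for i in range(4)])
w=ray(c,f([(299,421),(488,421)]),s["position"][2]-12.8+6,s);
Rt=R.from_quat(s["eef_rot"]);print("shoulder far corners in tool",Rt.inv().apply(w-s["position"]).round(1))
w=ray(c,f([(376,400),(416,400)]),s["position"][2]-12.8-30,s);print("blade edges in tool",Rt.inv().apply(w-s["position"]).round(1))
for yaw in (.124,): to(574.8,116,207,yaw)
E
```

```text
far near [[618.  120.4 120. ]
 [573.9 115.  120. ]] 44.432164551873576 0.12312909725405184
far sizes [np.float64(15.1), np.float64(7.5), np.float64(15.1), np.float64(7.6)]
shoulder far corners in tool [[ 12.6 -11.1   6.8]
 [ 12.6  10.7   6.8]]
blade edges in tool [[ 6.4 -2.5 42.8]
 [ 6.4  2.9 42.8]]
t 7.625 pos [574.9 114.9 207.9] shift cm [ 0.007 -0.114  0.089] rot [ 0.0001  0.0001 -0.0016] F [ 0.7 -0.1 -1.6] M [-0.   -0.05 -0.03] open 13.6 j [ 0.1   0.42  1.41 -0.    1.31  1.54]
```

Call:
jog_arm --steps '[-0.14, -0.04, 1.0, 0, 0, 0, -1, 0, 0, 1.2, 0, 0, 0, -1, 0, 0, 0.8, 0, 0, 0, -1, 0, 0, 0, 0, 0, 0, -1, 0, 0, 0, 0, 0, 0, -1]'

```text
t: 8.25
position: [573.7, 116.0, 178.0]
eef_rot: [0.998, 0.062, 0.0, -0.0]
ft_force: [-0.4, 0.1, -1.2]
opening: 13.6
```

```bash
python3 - <<'E'
from h import *
from station import env
to(573.5,115.2,176,.1235)
c=env.camera("wrist");a=c["frame"][:,:,::-1]
cv2.imwrite("pics/w3z.png",cv2.resize(a[150:290,245:400],None,fx=5,fy=4.2857,interpolation=cv2.INTER_CUBIC)[:600])
E
```

```text
t 8.25 pos [573.7 116.  178. ] shift cm [-0.027  0.079  0.195] rot [-0.     -0.0002  0.0004] F [-0.4  0.1 -1.2] M [-0.01 -0.09 -0.  ] open 13.6 j [0.1  0.45 1.46 0.   1.24 1.54]
```

View pics/w3z.png

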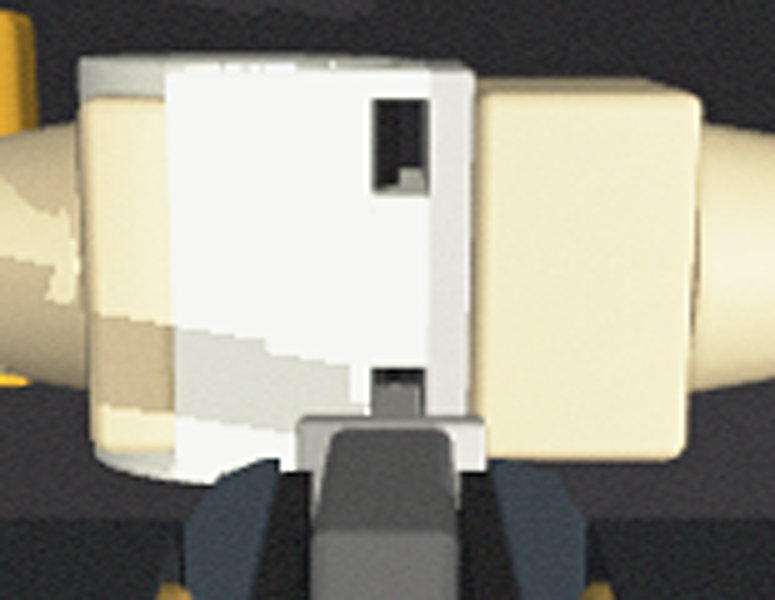

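```bash
python3 - <<'E'
from h import *
from station import env
s=env.get_state();c=env.camera("wrist")
f=lambda p:np.array(p)/[5,600/140]+[245,150]-.4
Rt=R.from_quat(s["eef_rot"])
T=lambda p,z:Rt.inv().apply(ray(c,f(p),z,s)-s["position"]).round(1)
print("far gap",T([(373,99),(428,99),(428,193),(373,193)],120))
print("near far edge",T([(371,368),(425,368)],120))
print("blade edges",T([(374,390),(421,390)],s["position"][2]-12.8-35),"tip far",T([(397,382)],s["position"][2]-12.8-38))
to(573.5,115.2,176,.1235)
E
```

```text
far gap [[52.1 -2.9 58.1]
 [52.1  4.6 58.1]
 [37.1  4.7 58.1]
 [37.1 -2.9 58.1]]
near far edge [[ 8.  -3.3 58.1]
 [ 8.   4.4 58.1]]
blade edges [[ 6.8 -2.8 47.8]
 [ 6.8  3.7 47.8]] tip far [[ 7.4  0.4 50.8]]
t 8.35 pos [573.8 116.  178.2] shift cm [-0.036  0.078  0.217] rot [ 0.     -0.0006  0.0004] F [ 1.   0.5 -0.7] M [-0.01  0.01 -0.04] open 13.9 j [0.1  0.45 1.46 0.   1.24 1.54]
```

Call:
jog_arm --steps '[0, 0.02, 0.3, 0, 0, 0, -1, 0, 0, 0.15, 0, 0, 0, -1, 0, 0, 0.15, 0, 0, 0, -1, 0, 0, 0.15, 0, 0, 0, -1, 0, 0, 0.15, 0, 0, 0, -1]'

```text
t: 8.98
position: [573.6, 115.8, 168.7]
eef_rot: [0.998, 0.062, 0.0, -0.0]
ft_force: [0.1, 0.3, -0.9]
opening: 13.7
```

```bash
python3 - <<'E'
from h import *
to(573.5,115.2,176,.1235)
E
```

```text
t 8.975 pos [573.6 115.8 168.7] shift cm [-0.012  0.056 -0.729] rot [-0.     -0.      0.0003] F [ 0.1  0.3 -0.9] M [ 0.05  0.01 -0.04] open 13.7 j [0.1  0.46 1.47 0.   1.22 1.54]
```

In by 4 mm with no contact force, so I'm continuing.

Call:
jog_arm --steps '[0, 0, 0.15, 0, 0, 0, -1, 0, 0, 0.15, 0, 0, 0, -1, 0, 0, 0.15, 0, 0, 0, -1, 0, 0, 0.15, 0, 0, 0, -1]'

```text
t: 9.48
position: [573.8, 115.6, 162.9]
eef_rot: [0.998, 0.062, 0.0, 0.0]
ft_force: [0.4, -2.8, 2.5]
opening: 13.8
```

Call:
jog_arm --steps '[0, 0, 0.15, 0, 0, 0, -1, 0, 0, 0.15, 0, 0, 0, -1, 0, 0, 0.15, 0, 0, 0, -1, 0, 0, 0.15, 0, 0, 0, -1]'

```text
t: 9.98
position: [573.5, 115.7, 156.7]
eef_rot: [0.998, 0.062, -0.0, 0.0]
ft_force: [0.5, -2.3, 0.4]
opening: 13.8
```

Call:
jog_arm --steps '[0, 0, 0.15, 0, 0, 0, -1, 0, 0, 0.15, 0, 0, 0, -1, 0, 0, 0, 0, 0, 0, -1]'

```text
t: 10.35
position: [573.5, 115.7, 153.7]
eef_rot: [0.998, 0.062, -0.0, 0.0]
ft_force: [0.1, -2.2, -1.1]
opening: 13.7
```

Call:
jog_arm --steps '[0, 0, 0.15, 0, 0, 0, -1, 0, 0, 0.15, 0, 0, 0, -1, 0, 0, 0.15, 0, 0, 0, -1, 0, 0, 0.05, 0, 0, 0, -1]'

```text
t: 10.85
position: [573.5, 115.7, 148.7]
eef_rot: [0.998, 0.062, -0.0, 0.0]
ft_force: [0.2, -1.9, -0.8]
opening: 13.7
```

Call:
jog_arm --steps '[0, 0, 0.05, 0, 0, 0, -1, 0, 0, 0.05, 0, 0, 0, -1]'

```text
t: 11.1
position: [573.5, 115.8, 147.8]
eef_rot: [0.998, 0.062, 0.0, -0.0]
ft_force: [-0.5, -1.8, 0.4]
opening: 13.7
```

Call:
jog_arm --steps '[0, 0, 0.05, 0, 0, 0, -1, 0, 0, 0.05, 0, 0, 0, -1]'

```text
t: 11.35
position: [573.6, 115.8, 146.8]
eef_rot: [0.998, 0.062, 0.0, -0.0]
ft_force: [0.1, -2.8, -0.3]
opening: 14.3
```

Call:
jog_arm --steps '[0, 0, 0.05, 0, 0, 0, -1]'

```text
t: 11.48
position: [573.6, 115.8, 146.3]
eef_rot: [0.998, 0.062, 0.0, 0.0]
ft_force: [0.1, -2.3, 0.6]
opening: 13.9
```

Call:
jog_arm --steps '[0, 0, 0.05, 0, 0, 0, -1]'

```text
t: 11.6
position: [573.7, 115.8, 145.9]
eef_rot: [0.998, 0.062, 0.0, -0.0]
ft_force: [0.7, -1.9, 4.7]
opening: 13.9
```

Call:
jog_arm --steps '[0, 0, 0.05, 0, 0, 0, -1]'

```text
t: 11.72
position: [573.8, 115.8, 145.6]
eef_rot: [0.998, 0.062, 0.0, -0.0]
ft_force: [0.0, -2.8, 6.7]
opening: 13.9
```

Call:
jog_arm --steps '[0, 0, 0.05, 0, 0, 0, -1]'

```text
t: 11.85
position: [573.9, 115.8, 145.2]
eef_rot: [0.998, 0.062, 0.0, -0.0]
ft_force: [-1.7, -1.5, 8.2]
opening: 13.8
```

Call:
jog_arm --steps '[0, 0, 0.04, 0, 0, 0, -1]'

```text
t: 11.98
position: [574.0, 115.8, 145.0]
eef_rot: [0.998, 0.062, 0.001, -0.0]
ft_force: [-0.4, -2.4, 10.4]
opening: 13.6
```

Force climbs steadily right at the 26 mm ridge depth (shoulder about 14 mm above the rim), so the near gap is jammed. I'm drawing out and going to the far gap.

Call:
jog_arm --steps '[0, 0, -0.3, 0, 0, 0, -1, 0, 0, -0.5, 0, 0, 0, -1, 0, 0, -0.5, 0, 0, 0, -1, 0, 0, -0.5, 0, 0, 0, -1, 0, 0, -0.5, 0, 0, 0, -1, 0, 0, -0.6, 0, 0, 0, -1, 0, 0, -0.7, 0, 0, 0, -1, 0, 0, 0, 0, 0, 0, -1, 0, 0, 0, 0, 0, 0, -1]'

```text
t: 13.1
position: [573.5, 115.8, 180.3]
eef_rot: [0.998, 0.062, -0.0, -0.0]
ft_force: [0.1, 0.1, -1.0]
opening: 13.9
```

Call:
jog_arm --steps '[0.8, 0, 0, 0, 0, 0, -1, 1.2, 0, 0, 0, 0, 0, -1, 1.4, 0, 0, 0, 0, 0, -1, 1.0, 0, 0, 0, 0, 0, -1, 0, 0, 0, 0, 0, 0, -1, 0, 0, 0, 0, 0, 0, -1]'

```text
t: 13.85
position: [616.9, 121.2, 180.3]
eef_rot: [0.998, 0.062, -0.0, -0.0]
ft_force: [0.4, -0.6, -0.7]
opening: 13.5
```

```bash
python3 - <<'E'
from h import *
from station import env
to(617.3,121.2,176,.1235)
c=env.camera("wrist");a=c["frame"][:,:,::-1]
cv2.imwrite("pics/w4z.png",cv2.resize(a[150:290,245:400],None,fx=5,fy=4.2857,interpolation=cv2.INTER_CUBIC)[:600])
E
```

```text
t 13.85 pos [616.9 121.2 180.3] shift cm [0.04  0.006 0.427] rot [-0.      0.0005  0.0003] F [ 0.4 -0.6 -0.7] M [-0.03  0.01  0.  ] open 13.5 j [0.1  0.5  1.34 0.   1.29 1.55]
```

View pics/w4z.png

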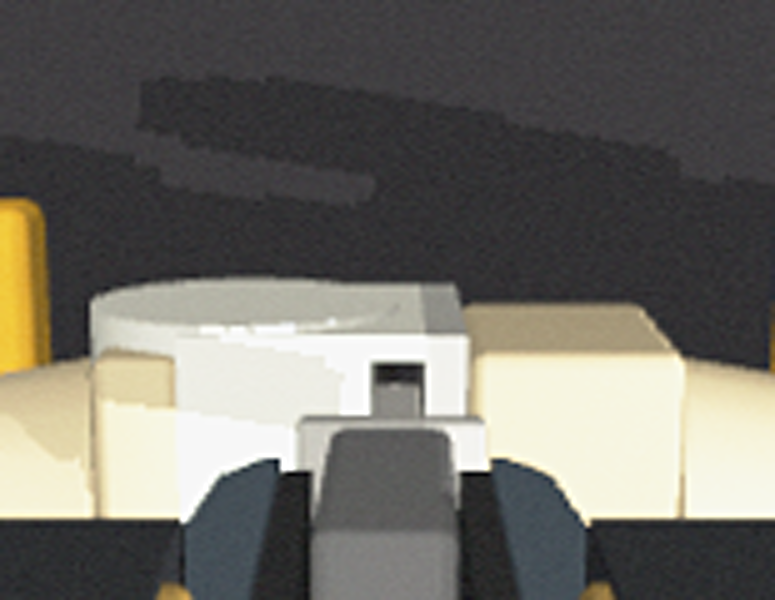

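The blade and the far gap line up the same way as before: gap columns 372–425, blade 375–420. I'm lowering it in.

Call:
jog_arm --steps '[0, 0, 0.4, 0, 0, 0, -1, 0, 0, 0.2, 0, 0, 0, -1, 0, 0, 0.15, 0, 0, 0, -1, 0, 0, 0.15, 0, 0, 0, -1, 0, 0, 0.15, 0, 0, 0, -1, 0, 0, 0.15, 0, 0, 0, -1]'

```text
t: 14.65
position: [617.2, 121.2, 168.3]
eef_rot: [0.998, 0.062, -0.0, -0.0]
ft_force: [0.9, 0.4, -1.0]
opening: 13.9
```

Call:
jog_arm --steps '[0, 0, 0.15, 0, 0, 0, -1, 0, 0, 0.15, 0, 0, 0, -1, 0, 0, 0.15, 0, 0, 0, -1, 0, 0, 0.15, 0, 0, 0, -1]'

```text
t: 15.15
position: [617.4, 121.1, 162.5]
eef_rot: [0.998, 0.062, 0.0, 0.0]
ft_force: [0.1, -1.4, 1.7]
opening: 13.5
```

Call:
jog_arm --steps '[0, 0, 0.15, 0, 0, 0, -1, 0, 0, 0.15, 0, 0, 0, -1, 0, 0, 0.15, 0, 0, 0, -1, 0, 0, 0.15, 0, 0, 0, -1]'

```text
t: 15.65
position: [617.1, 121.2, 156.2]
eef_rot: [0.998, 0.062, -0.0, 0.0]
ft_force: [-0.1, -1.3, 0.2]
opening: 13.7
```

Call:
jog_arm --steps '[0, 0, 0.15, 0, 0, 0, -1, 0, 0, 0.15, 0, 0, 0, -1, 0, 0, 0.15, 0, 0, 0, -1, 0, 0, 0.1, 0, 0, 0, -1]'

```text
t: 16.15
position: [617.2, 121.2, 150.8]
eef_rot: [0.998, 0.062, -0.0, 0.0]
ft_force: [-0.1, -2.4, -0.4]
opening: 13.6
```

Call:
jog_arm --steps '[0, 0, 0.1, 0, 0, 0, -1, 0, 0, 0.1, 0, 0, 0, -1, 0, 0, 0.1, 0, 0, 0, -1, 0, 0, 0.1, 0, 0, 0, -1]'

```text
t: 16.65
position: [617.2, 121.2, 146.9]
eef_rot: [0.998, 0.062, 0.0, -0.0]
ft_force: [0.4, -1.7, -0.1]
opening: 13.9
```

Call:
jog_arm --steps '[0, 0, 0.05, 0, 0, 0, -1, 0, 0, 0.05, 0, 0, 0, -1]'

```text
t: 16.9
position: [617.2, 121.2, 145.9]
eef_rot: [0.998, 0.062, 0.0, 0.0]
ft_force: [0.3, -2.0, 1.1]
opening: 14.0
```

Call:
jog_arm --steps '[0, 0, 0.05, 0, 0, 0, -1, 0, 0, 0.05, 0, 0, 0, -1]'

```text
t: 17.15
position: [617.2, 121.2, 144.9]
eef_rot: [0.998, 0.062, 0.0, -0.0]
ft_force: [-0.7, -2.5, -0.1]
opening: 13.4
```

Call:
jog_arm --steps '[0, 0, 0.05, 0, 0, 0, -1, 0, 0, 0.05, 0, 0, 0, -1]'

```text
t: 17.4
position: [617.2, 121.2, 143.9]
eef_rot: [0.998, 0.062, -0.0, -0.0]
ft_force: [-0.1, -2.2, -0.3]
opening: 13.8
```

Past the ridge depth with no load, so the far gap is clear.

Call:
jog_arm --steps '[0, 0, 0.1, 0, 0, 0, -1, 0, 0, 0.1, 0, 0, 0, -1, 0, 0, 0.1, 0, 0, 0, -1, 0, 0, 0.1, 0, 0, 0, -1, 0, 0, 0.1, 0, 0, 0, -1]'

```text
t: 18.02
position: [617.2, 121.2, 138.9]
eef_rot: [0.998, 0.062, -0.0, -0.0]
ft_force: [0.6, -2.1, -0.2]
opening: 13.8
```

Call:
jog_arm --steps '[0, 0, 0.1, 0, 0, 0, -1, 0, 0, 0.1, 0, 0, 0, -1, 0, 0, 0.1, 0, 0, 0, -1]'

```text
t: 18.4
position: [617.2, 121.2, 135.9]
eef_rot: [0.998, 0.062, -0.0, -0.0]
ft_force: [-0.6, -1.5, 0.6]
opening: 14.3
```

Call:
jog_arm --steps '[0, 0, 0.05, 0, 0, 0, -1, 0, 0, 0.05, 0, 0, 0, -1]'

```text
t: 18.65
position: [617.2, 121.2, 134.9]
eef_rot: [0.998, 0.062, 0.0, -0.0]
ft_force: [0.8, -1.5, -0.2]
opening: 13.5
```

Call:
jog_arm --steps '[0, 0, 0.05, 0, 0, 0, -1, 0, 0, 0.05, 0, 0, 0, -1]'

```text
t: 18.9
position: [617.2, 121.2, 133.9]
eef_rot: [0.998, 0.062, 0.0, -0.0]
ft_force: [0.8, -2.0, 0.6]
opening: 13.7
```

Call:
jog_arm --steps '[0, 0, 0.05, 0, 0, 0, -1, 0, 0, 0.05, 0, 0, 0, -1]'

```text
t: 19.15
position: [617.2, 121.2, 132.9]
eef_rot: [0.998, 0.062, -0.0, 0.0]
ft_force: [0.4, -2.1, 0.8]
opening: 13.8
```

Call:
jog_arm --steps '[0, 0, 0.05, 0, 0, 0, -1]'

```text
t: 19.27
position: [617.3, 121.2, 132.4]
eef_rot: [0.998, 0.062, 0.0, 0.0]
ft_force: [0.6, -2.3, 3.4]
opening: 13.9
```

Call:
jog_arm --steps '[0, 0, 0.05, 0, 0, 0, -1]'

```text
t: 19.4
position: [617.4, 121.2, 132.2]
eef_rot: [0.998, 0.062, 0.0, 0.0]
ft_force: [-0.6, -3.2, 5.8]
opening: 13.6
```

Call:
jog_arm --steps '[0, 0, 0.05, 0, 0, 0, -1]'

```text
t: 19.52
position: [617.4, 121.2, 131.8]
eef_rot: [0.998, 0.062, 0.0, 0.0]
ft_force: [-1.4, -2.7, 9.7]
opening: 13.6
```

Shoulder contact comes exactly at the expected height (TCP about 132.7), and force climbs as the knee gives. I'm releasing.

Call:
jog_arm --steps '[0, 0, 0, 0, 0, 0, 0.0, 0, 0, 0, 0, 0, 0, 0.0, 0, 0, 0, 0, 0, 0, 0.0, 0, 0, 0, 0, 0, 0, 0.0, 0, 0, 0, 0, 0, 0, 0.0]'

```text
t: 20.15
position: [617.2, 121.2, 131.4]
eef_rot: [0.998, 0.062, -0.0, -0.0]
ft_force: [-0.0, 0.0, 0.4]
opening: 45.9
```

```bash
python3 - <<'E'
from h import *
to(617.3,121.2,176,.1235)
E
```

```text
t 20.15 pos [617.2 121.2 131.4] shift cm [ 0.011  0.006 -4.462] rot [-0.      0.0001  0.0004] F [-0.   0.   0.4] M [0.09 0.01 0.03] open 45.9 j [0.1  0.55 1.4  0.   1.19 1.55]
```

Call:
jog_arm --steps '[0, 0, -0.8, 0, 0, 0, 0, 0, 0, -1.5, 0, 0, 0, 0, 0, 0, -2.5, 0, 0, 0, 0, 0, 0, -3, 0, 0, 0, 0, 0, 0, -2.5, 0, 0, 0, 0, -3.0, 0, -1.5, 0, 0, 0, 0, -4.0, 0, 0, 0, 0, 0, 0, -1.0, 0, 0, 0, 0, 0, 0, 0, 0, 0, 0, 0, 0, 0, 0]'

```text
invalid input at $.steps: expected a multiple of 7 numbers
```

```bash
python3 - <<'E'
from h import *
from station import env
s=env.get_state();to(617.3,121.2,176,.1235)
c=env.camera("wrist");a=c["frame"][:,:,::-1].copy();cv2.imwrite("pics/w5.png",a)
c=env.camera("scene");b=c["frame"][:,:,::-1];cv2.imwrite("pics/s5z.png",cv2.resize(b[210:310,270:420],None,fx=5,fy=5,interpolation=cv2.INTER_CUBIC))
E
```

```text
t 20.15 pos [617.2 121.2 131.4] shift cm [ 0.011  0.006 -4.462] rot [-0.      0.0001  0.0004] F [-0.   0.   0.4] M [0.09 0.01 0.03] open 45.9 j [0.1  0.55 1.4  0.   1.19 1.55]
```

View pics/w5.png

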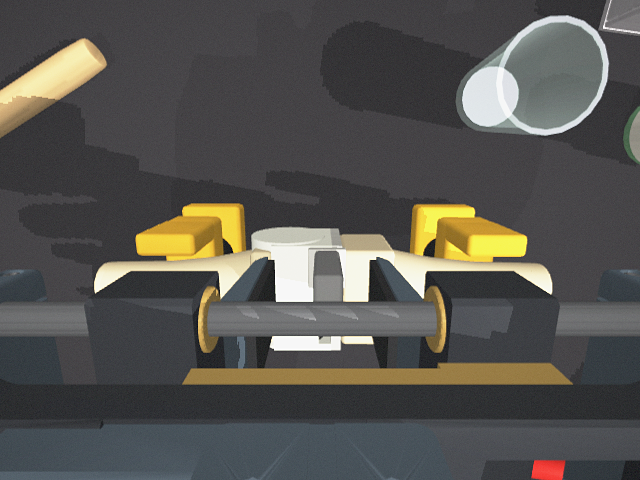

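View pics/s5z.png

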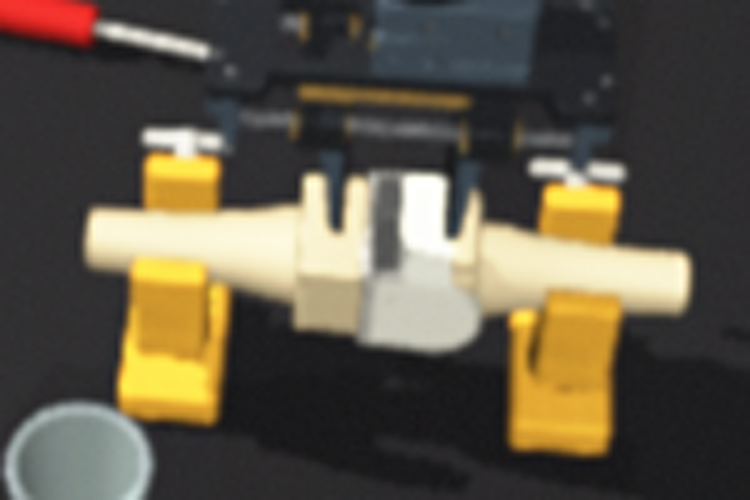

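The jog call was refused for a row-count typo, so nothing moved. The fingers are clear of the gauge on both sides; I'm lifting now.

Call:
jog_arm --steps '[0, 0, -0.8, 0, 0, 0, 0, 0, 0, -1.5, 0, 0, 0, 0, 0, 0, -2.5, 0, 0, 0, 0, 0, 0, -3, 0, 0, 0, 0, 0, 0, -2.5, 0, 0, 0, 0, -3, 0, -0.5, 0, 0, 0, 0, -3, 0, 0, 0, 0, 0, 0, 0, 0, 0, 0, 0, 0, 0, 0, 0, 0, 0, 0, 0, 0]'

```text
t: 21.38
position: [558.5, 113.9, 240.3]
eef_rot: [0.998, 0.062, 0.001, -0.0]
ft_force: [0.8, 0.6, 0.1]
opening: 45.9
```

```bash
python3 - <<'E'
from h import *
from station import env
s=env.get_state();to(617.3,121.2,176,.1235)
c=env.camera("wrist");a=c["frame"][:,:,::-1].copy();cv2.imwrite("pics/w6z.png",cv2.resize(a[120:270,230:430],None,fx=4,fy=4,interpolation=cv2.INTER_CUBIC))
c=env.camera("scene");b=c["frame"][:,:,::-1];cv2.imwrite("pics/s6z.png",cv2.resize(b[210:310,270:420],None,fx=5,fy=5,interpolation=cv2.INTER_CUBIC))
E
```

```text
t 21.375 pos [558.5 113.9 240.3] shift cm [ 5.918e+00 -1.000e-03  6.442e+00] rot [ 0.0001 -0.0016  0.0003] F [0.8 0.6 0.1] M [-0.03 -0.02  0.04] open 45.9 j [ 0.1   0.37  1.41 -0.    1.37  1.54]
```

View pics/w6z.png

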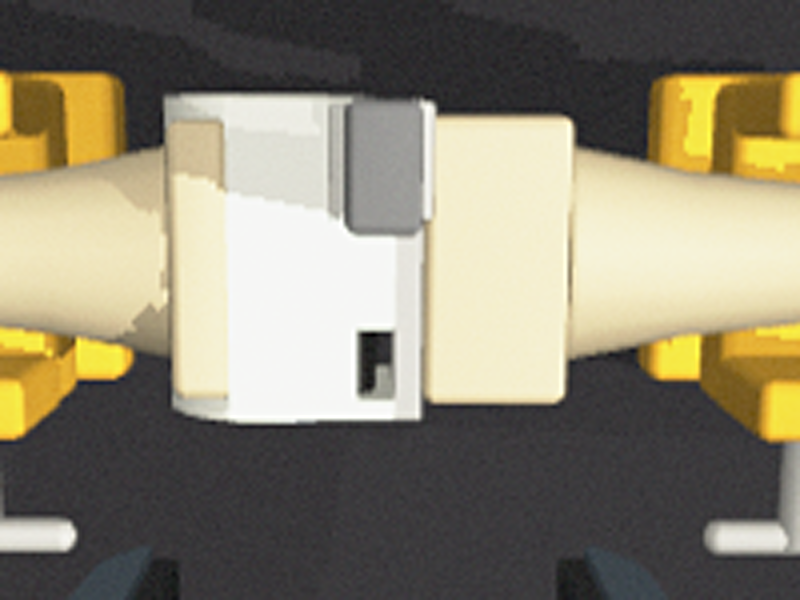

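View pics/s6z.png

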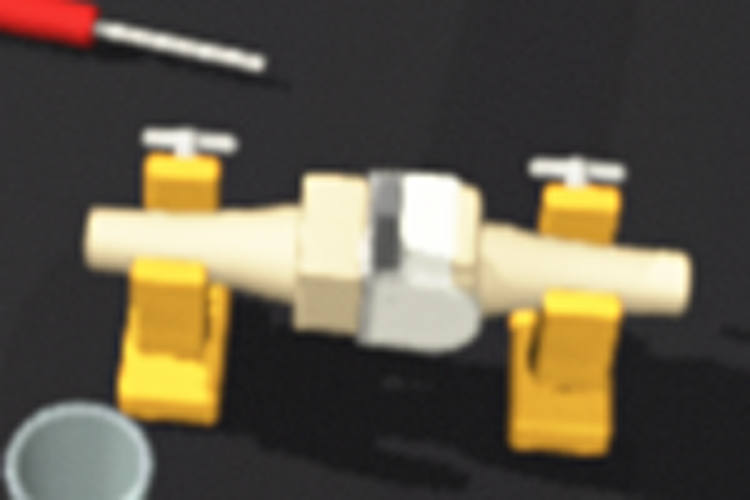

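```bash
python3 - <<'E'
from h import *
from station import env
s=env.get_state();c=env.camera("wrist")
f=lambda p:np.array(p)/4+[230,120]-.4
w=ray(c,f([(349,100),(422,100),(422,235),(349,235)]),173.5,s);print("grip top",w.mean(0).round(1),[np.linalg.norm(w[i]-w[i-1]).round(1) for i in range(4)])
w=ray(c,f([(331,218),(433,218)]),126,s);print("shoulder near edge",w.round(1),np.linalg.norm(w[0]-w[1]), "mid",w.mean(0))
print("near gap",ray(c,f([(376,365)]),120,s).round(1))
E
```

```text
grip top [617.6 119.4 173.5] [np.float64(23.2), np.float64(12.7), np.float64(23.2), np.float64(12.9)]
shoulder near edge [[604.8 128.7 126. ]
 [607.5 107.6 126. ]] 21.270583861189007 mid [606.14320324 118.14683068 126.        ]
near gap [[574.3 115.4 120. ]]
```

```bash
python3 -c "
from station import env
print(env.job_done())"
```

```text
the job is handed in; nothing more can be done
None
```

The gauge is fully home in the far gap and released, and I handed the job in at about 21.5 s of the 54 s allowed. No verdict was reported.

- **Near gap:** I tried this one first and it jammed. The force rose steadily to about 10 N with the shoulder about 13–14 mm above the rim, which matches the ridge. I drew the blade out without forcing it.
- **Far gap:** The blade slid in with only light drag, and the shoulder met the rim at the expected height. I pressed to about 10 N and let go.

**Last checks:**
- **Seating:** The wrist camera puts the centre of the grip top at (617.6, 119.4) mm and the shoulder centre at about (618, 119.6) mm, so the gauge stands upright. The grip's apparent size fits the seated height.
- **Contact:** The gripper is clear of everything. I never moved it near the bystanders, but I did not measure their positions afterwards.
- **Disagreements:** The top and wrist cameras differed by about 1 mm on the gap positions, so I aligned the blade by the wrist view.
- **Refused move:** One move call was refused whole for a row-count slip; nothing moved.

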